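# Shut the rivet case and lock its quarter-turn stud

### The arm

A 7-joint arm with a two-finger parallel gripper is mounted at the origin on the work surface. World frame = base frame: x ahead of the robot, y to its left, z up, the work surface at z = 0. Lengths are in m, angles in rad, forces in N, time in s.
With the tool pointing down it reaches from about 0.4 to 0.875 m from the base axis. Payload 4.4 kg.
Tool frame: the origin (TCP) lies between the finger pads; the fingertips stand arm.tips_ahead ahead of it and the grasp point (between the pads) is the TCP (arm.tips_ahead is the distance from the TCP to the fingertips, in m); x points along the fingers, y is the direction in which the jaws open and shut, and the axes are right-handed (so a half turn about x gives the same grasp; the last joint's range is limited). The gripper opens to 85 mm and grips with 20 to 120 N. Pads are 22 mm wide; open, the fingers measure 114 mm over their backs; the gripper's body (76 mm by 85 mm) begins 54 mm behind the grasp point. The pads swing forward as they close: fully open they stand 13 mm farther back than shut.
Start: joints at [-1.227, 0.628, 0.038, 1.517, -0.027, 0.996, -0.02], TCP at [0.259, 0.596, 0.25] pointing down, gripper open.
Joint ranges: [-3.06, 3.06], [-0.37, 2.12], [-1.25, 1.32], [0.18, 2.47], [-1.1, 4.24], [0.23, 1.98], [-2.94, 2.94]. Speed limits (rad/s): [2.57, 2.57, 3.14, 3.14, 3.14, 3.14, 3.14].

### API

Orientations are given as a rotation vector (axis times angle).
In Python, from bench import arm gives the robot as it stands.
- The arm moves only by the tool move_arm, never from a script. Its argument "steps" is a list of rows, each an object of numbers: "tx", "ty", "tz": the shift along the tool's x, y, z in cm; "wx", "wy", "wz": the turn, a rotation vector about the tool's x, y, z in rad; "jaw": the gripper command: -1 is shut, 1 is fully open, values between are in proportion. A call has 1 to 10 rows; each row shifts and turns the commanded pose from where the row before left it, along the tool's axes as they then stand; what a row does not reach is not made up. A row lasts 1/8 s, in which the tool goes at most 62.5 mm and 10.7 degrees, less where a joint would pass 70% of its speed; a pose out of reach is approached as far as the arm can. A call is refused whole if a number of a shift passes 6.25 or a number of a turn 0.188, either way. A call with a gripper value outside its range is refused whole. The fingers move at their own pace and stop on an object; the grip force is fixed at half the most. Time passes only in rows, so rows that do not move let the fingers close. It gives the time, the measured TCP pose, the force and the opening at its end, in the units of the state.
- arm.get_obs(): the state, without advancing time (a new reading comes with each control period).
- arm.camera(name): name is "scene" or "top"; returns the picture (420x560x3 uint8, red, green, blue); there is no depth.
- arm.get_calibration(name): a dict with "camera_matrix" (3x3 intrinsics, pixels), "pose" (4x4, takes a point from camera to world coordinates). Camera axes: x right, y down, z forward; pixel columns grow to the right and rows downward; lengths in m; the calibration is good to about 2 mm. A picture is of the moment at which its call begins. get_calibration takes no time and is no camera call.
- arm.hand_in(): hands the job in, once; it reports no verdict.
Trained networks look in the newest picture that a camera, given by its name, has taken for a name from the list of things; names that differ only in an ending like _2 or _b are one class to them, and where a whole thing is asked for, a point or a joint stands for the part that bears it (a point fixed in the world has none). Each returns a list of dicts, best first, with "p" (0 to 1); they miss things now and then, are a little off and sometimes report something else, mostly with a low value. They report only what shows in the picture. A call takes as long as a camera call.
- arm.find_in(query, camera): "rect" ([centre column, centre row, width, height] in pixels, round what is visible of it).
The state is a dict: "time": time; "qpos": joint angles; "joint_velocities": joint speeds; "effort": joint torques, N m; "position": TCP position; "eef_rot": TCP orientation; "ft_force": force on the tool from outside, world axes, zero at the start; "moment": the same for the moment, N m; "opening": finger opening in m.
Only numpy, scipy, OpenCV 4.12 (cv2) and the standard library are available. Lean on these libraries where they do the work, as an engineer would, in place of code of your own. Each camera call takes 0.05 s, during which the arm holds its last target.

### The job

Close the lid of the green parts case without slamming it, then push the chrome wing stud on the lid in against its spring and turn it a quarter turn clockwise until it locks, so that it stays in and holds the lid shut when you let go. Feel for the slot and for the bottom with a light hand: never force the stud. Leave the mug, the sorting block, the scribe and the gauge where they are.

Things in the scene. Friction and masses are not known exactly. Their poses are not given: they have to be found in the camera images.
- case: Fixed green steel parts case, open-topped box 180 mm deep (its x), 220 mm wide (its y), 90 mm high, walls 3 mm. Origin: centre of its underside; z up. Its front is its -x side, the hinge of the lid runs along the top of its far (+x) side.
- lid (a joint): Lid angle about its hinge, rad: 0 shut, positive open (front edge up and back). The hinge is stiff: the lid stays wherever it is left and needs about 1 to 3 N at its front edge to be pressed down. The lid is a flat plate 4 mm thick, 182 mm from hinge line to front edge, 226 mm wide, its top bare apart from the stud.
- lid_hinge (a point): Point on the hinge line, middle of the case's far top edge, level with the underside of the shut lid (90.5 mm above the bench; the shut lid's top is at 94.5 mm). Axes are the lid's: x from front edge to hinge, y along the hinge line, z out of the lid's top.
- lid_front (a point): Middle of the front edge of the lid, on its top face. Moves with the lid.
- stud_base (a point): Point on the lid's top face where the stud goes through a chrome grommet (26 mm across): middle of the lid, 150 mm from the hinge line, 32 mm from the front edge. Fixed to the lid, does not move with the stud.
- wing (a point): Centre of the upright grip blade of the chrome quarter-turn stud. Blade 36 mm long (this x), 10 mm thick (y), 20 mm high (z, the stud's axis, out of the lid). A round flange 28 mm across, 4 mm thick, lies right under the blade. Sprung out, this point is 32 mm and the flange's underside 18 mm above the lid's top. Moves and turns with the stud.
- stud_push (a joint): How far the stud is pushed in, m: 0 sprung out, limit 0.0175. Spring 2.7 N at 0, plus 0.45 N per mm. Out of line with the slot, its pin stops on the receptacle's hard face after 0.0005 to 0.0065 (height unknown beforehand); in line, it goes in 8.2 mm beyond that face to the hard cup bottom (0.0087 to 0.0147). Locked and let go, it stays in, 3 mm short of the bottom.
- stud_turn (a joint): Stud angle, rad, growing clockwise seen from above; 0: blade along the case's x (front to back). Out, it turns easily and stays. Slot at an unknown angle in -0.4..0.4; the pin enters within 0.07 of it. At the bottom it turns freely, clockwise only, to a stop 1.6 from the slot; let go beyond 1.0 from the slot it springs into the notch at about 1.5; let go before 0.8 it springs back, unlocked.
- crosspin: Steel cross pin at the stud's lower end under the lid, 20 mm long (its x, parallel to the blade), 3 mm thick, flat underneath; origin its middle, 44 mm below point wing. It enters a receptacle that floats and swivels in a bracket inside the case: hard face with a 4.4 mm slot, cams and notch beneath, hard bottom. Pin load must stay under 25 N; pressing the stud with 10 to 16 N in all is enough.
- mug: Bystander: blue enamel mug of rivets, 80 mm across, 82 mm high, with a handle; origin at the centre of its underside.
- block: Bystander: cast aluminium sorting block 125 x 50 x 30 mm with five graded holes; origin at the centre of its underside.
- scribe: Bystander: steel scribe with a knurled grip, 150 mm long along its x, 10 mm thick, lying down; origin at the middle of its underside.
- gauge: Bystander: flat brass hole gauge 100 x 32 x 4 mm; origin at the centre of its underside.

How it is judged:
On the way, in this order (a step that is already met when the one before it is completed fails the run):
1. the lid is down on the case (value of joint lid below 0.03 rad), for 0.2 s.
2. the stud is pushed in and turned clockwise past the cam (value of joint lid below 0.03 rad and value of joint stud_push above 0.0045 m and value of joint stud_turn above 1 rad), for 0.2 s.
At the end, for the whole second after the job is handed in: The lid is shut (within 0.02 rad), and the stud, let go, is at rest and stays pushed in by more than 4.5 mm and turned clockwise by more than 1 rad, which only the locking notch can hold (value of joint lid below 0.02 rad and value of joint stud_push above 0.0045 m and value of joint stud_turn above 1 rad and velocity of joint stud_turn below 0.1 rad/s and velocity of joint stud_push between -0.01 and 0.01 m/s); the robot touches nothing.
It fails at once if the stud is forced: its cross pin is loaded with more than 25 N (contact force between crosspin and anything else above 25 N).
It fails at once if the lid is slammed (closing faster than 2.5 rad/s) (velocity of joint lid below -2.5 rad/s).
It fails at once if the mug, block, scribe or gauge is moved by more than 20 mm (distance of any of mug, block, scribe, gauge from where it was at the start of the episode above 0.02 m).
It also fails if it takes over 61 s, if anything falls off the work surface, if the arm or the gripper's body presses on something with over 40 N, if the wrist force passes 120 N, or if a joint passes its speed limit or range.

## Working session

There is one attempt and no reset: what is moved stays moved. The work goes in short steps, Python scripts to look and compute and a tool call to move; the robot and the scene stay as the last step left them, time stands still between calls to the robot, and variables do not carry over. Pictures are saved under pics/ and viewed, and the job is handed in when it is done.

Besides the shell and the picture viewer there is one more tool, called after "Request:" as name(argument=value, ...), one argument or row to a line, values as JSON. move_arm: Moves the arm, as the interface text tells. Its arguments: {"type":"object","properties":{"steps":{"type":"array"}},"required":["steps"]}

```bash
ls; mkdir -p pics
python3 - <<'E'
from bench import arm
import cv2,numpy as np
print(arm.get_obs()); print(arm.tips_ahead)
for c in("scene","top"):
    im=arm.camera(c); cv2.imwrite(f"pics/{c}0.png",im[:,:,::-1])
    k=arm.get_calibration(c); print(c,np.round(k["camera_matrix"],1).tolist(),np.round(k["pose"],4).tolist())
    for q in("case","lid","wing","mug","block","scribe","gauge"):
        print(q,[(round(d["p"],2),np.round(d["rect"]).tolist()) for d in arm.find_in(q,c)[:2]])
E
```

```text
pics
{'time': 0.0, 'qpos': array([-1.22681303,  0.62935082,  0.03843543,  1.51838481, -0.02700593,
        0.99632305, -0.02001592]), 'joint_velocities': array([ 8.99876209e-04,  6.70644747e-04,  1.33550533e-03, -4.17906315e-04,
       -4.89848431e-04,  9.83385921e-05, -2.85628001e-04]), 'effort': array([-1.72468681e-04, -5.63404620e+01,  1.22578092e+00, -1.93457884e+01,
        1.08020118e-02,  1.03027158e-02,  1.09039067e-05]), 'position': array([0.2586937 , 0.59564154, 0.24938054]), 'eef_rot': array([ 0.31995339,  1.54716892, -0.32297267]), 'ft_force': array([ 0.51995556, -0.41300242,  0.30032851]), 'moment': array([-0.03370182,  0.01796754,  0.0149484 ]), 'opening': 0.08532121324632329}
0.019
scene [[509.7, 0.0, 276.6], [0.0, 509.7, 211.5], [0.0, 0.0, 1.0]] [[0.6699, 0.6092, -0.4244, 1.0042], [0.7423, -0.5593, 0.3689, -0.3461], [-0.0126, -0.5622, -0.8269, 0.926], [0.0, 0.0, 0.0, 1.0]]
case [(0.93, [280.0, 213.0, 142.0, 169.0])]
lid [(0.87, [282.0, 205.0, 142.0, 144.0]), (0.54, [280.0, 215.0, 146.0, 166.0])]
wing []
mug [(0.87, [364.0, 187.0, 49.0, 49.0])]
block [(0.83, [225.0, 319.0, 63.0, 70.0]), (0.7, [275.0, 174.0, 16.0, 19.0])]
scribe [(0.47, [332.0, 169.0, 21.0, 18.0]), (0.31, [162.0, 267.0, 33.0, 44.0])]
gauge [(0.74, [162.0, 267.0, 34.0, 44.0])]
top [[462.9, 0.0, 286.3], [0.0, 462.9, 208.2], [0.0, 0.0, 1.0]] [[-0.0218, -0.9964, 0.0816, 0.5083], [-0.9998, 0.0213, -0.0062, 0.0534], [0.0045, -0.0818, -0.9966, 1.035], [0.0, 0.0, 0.0, 1.0]]
case [(0.86, [301.0, 206.0, 132.0, 94.0]), (0.59, [300.0, 207.0, 17.0, 21.0])]
lid [(0.87, [299.0, 203.0, 128.0, 72.0])]
wing [(0.64, [300.0, 207.0, 14.0, 18.0])]
mug [(0.37, [299.0, 208.0, 17.0, 21.0])]
block [(0.74, [298.0, 208.0, 12.0, 19.0])]
scribe [(0.51, [201.0, 255.0, 8.0, 54.0])]
gauge [(0.79, [400.0, 263.0, 22.0, 43.0]), (0.71, [300.0, 209.0, 132.0, 92.0])]
```

View pics/scene0.png

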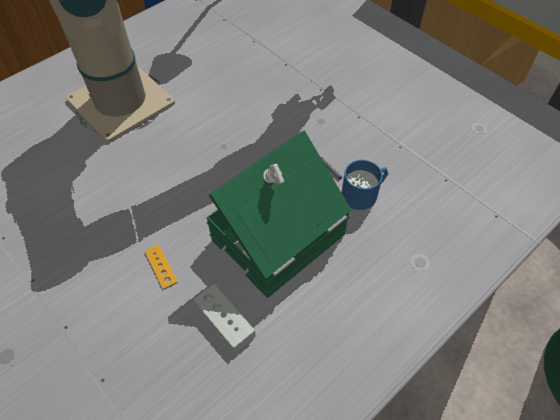

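View pics/top0.png

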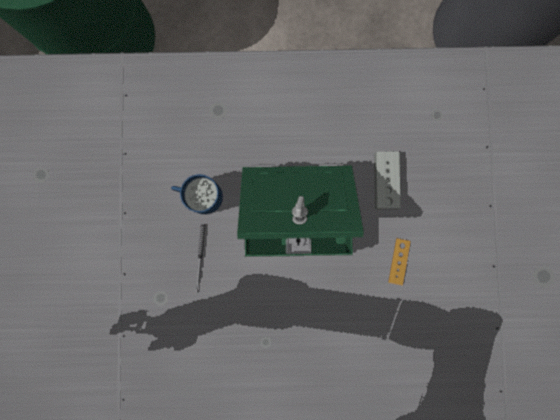

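Run:
```python
import cv2
a=cv2.imread("pics/top0.png")[150:270,225:375]; cv2.imwrite("pics/topz.png",cv2.resize(a,None,fx=5,fy=5,interpolation=cv2.INTER_CUBIC))
a=cv2.imread("pics/scene0.png")[125:300,200:360]; cv2.imwrite("pics/scz.png",cv2.resize(a,None,fx=3.4,fy=3.4,interpolation=cv2.INTER_CUBIC))
```

```text
(no output)
```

View pics/topz.png

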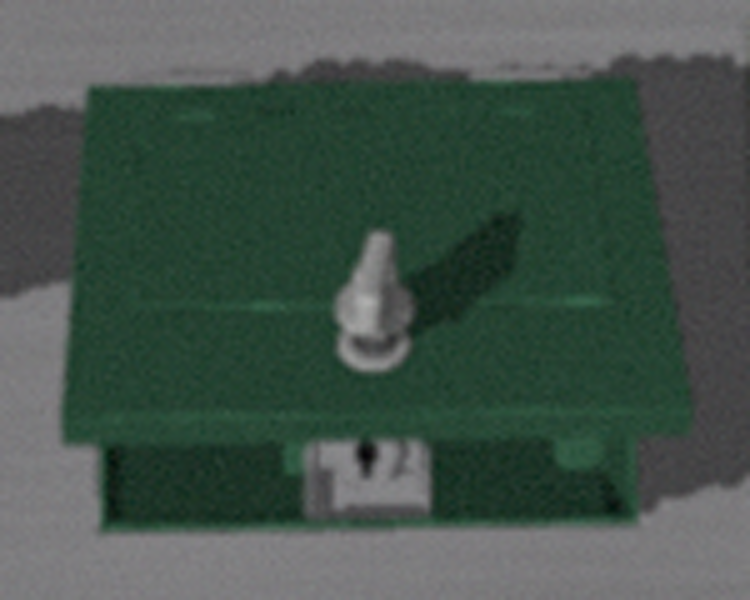

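View pics/scz.png

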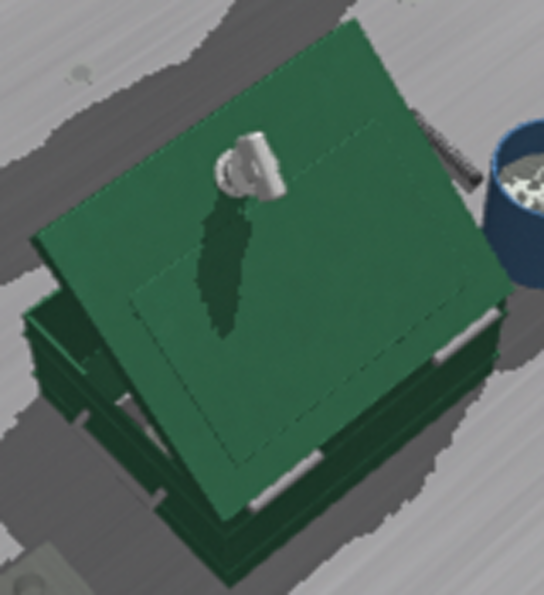

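```bash
cat > h.py <<'E'
from bench import arm
import numpy as np, cv2
from scipy.optimize import least_squares
from scipy.spatial.transform import Rotation as R
def proj(c,P):
    k=arm.get_calibration(c); T=np.linalg.inv(k["pose"]); p=T[:3,:3]@P+T[:3,3]; q=k["camera_matrix"]@p; return q[:2]/q[2]
def ray(c,uv):
    k=arm.get_calibration(c); d=k["pose"][:3,:3]@np.linalg.solve(k["camera_matrix"],[*uv,1]); return k["pose"][:3,3],d
def atz(c,uv,z):
    o,d=ray(c,uv); return o+d*(z-o[2])/d[2]
E
python3 - <<'E'
from h import *
T=lambda u,v:(225+(u+.5)/5-.5,150+(v+.5)/5-.5)
S=lambda u,v:(200+(u+.5)/3.4-.5,125+(v+.5)/3.4-.5)
obs=[("top","c",(-.09,.11,.09),T(102,528)),("top","c",(-.09,-.11,.09),T(638,522)),
("top","l",(-.182,.113,.004),T(69,413)),("top","l",(-.182,-.113,.004),T(690,404)),
("top","l",(-.182,.113,0),T(63,442)),("top","l",(-.182,-.113,0),T(692,431)),
("top","l",(0,.113,.004),T(92,88)),("top","l",(0,-.113,.004),T(635,82)),("top","l",(-.15,0,0.004),T(373,345)),
("scene","l",(-.182,.113,.004),S(355,18)),("scene","l",(-.182,-.113,.004),S(32,236)),
("scene","l",(0,-.113,.004),S(220,520)),("scene","l",(0,.113,.004),S(513,292)),("scene","c",(.09,-.11,0),S(230,587))]
def W(p,f,L):
    x,y,a,th=p; L=np.array(L)
    if f=="l":
        c,s=np.cos(th),np.sin(th)
        # opening: -x points go up
        L=np.array([c*L[0]+s*L[2], L[1], -s*L[0]+c*L[2]])+[.09,0,.0905]
    return R.from_euler('z',a).apply(L)+[x,y,0]
fun=lambda p:np.concatenate([proj(c,W(p,f,L))-uv for c,f,L,uv in obs])
r=least_squares(fun,[.5,.03,0,.7],loss='soft_l1')
print(r.x); print(np.round(fun(r.x).reshape(-1,2),1).tolist())
for n,L in(("front",(-.182,0,.004)),("base",(-.15,0,.004)),("wing",(-.15,0,.036))):
    print(n,W(r.x,"l",L), "shut",W([*r.x[:3],0],"l",L), proj("top",W(r.x,"l",L)),proj("scene",W(r.x,"l",L)))
for q in[(.7,.0),(0,0)]:pass
for c,uv in(("top",(201,255)),("top",(400,263)),("top",(388,180)),("top",(202,195))):print(atz(c,uv,0.02))
print(R.from_rotvec(arm.get_obs()["eef_rot"]).as_matrix().round(3))
E
```

```text
[ 0.5793112   0.02428955 -0.00910057  0.6903257 ]
[[-0.8, 0.7], [0.3, 0.6], [-1.8, 1.3], [0.8, 1.6], [-0.4, -3.0], [0.2, -2.4], [-0.9, -0.5], [0.4, -0.6], [0.3, 1.0], [-0.1, 0.2], [0.5, 0.3], [-0.1, 0.8], [0.3, -0.9], [-1.2, 0.9]]
front [0.5315313  0.02472439 0.20947963] shut [0.48731501 0.02512679 0.0945    ] [300.07104954 232.74748722] [258.86746346 160.78582205]
base [0.55620351 0.02449985 0.18910241] shut [0.51931368 0.02483558 0.0945    ] [299.48810669 219.57477478] [268.03461698 175.61529605]
wing [0.57657989 0.02431441 0.21377564] shut [0.51931368 0.02483558 0.1265    ] [299.77175007 207.35245212] [275.17821821 173.7023569 ]
[0.49308523 0.23526934 0.02      ]
[ 0.46624857 -0.19821934  0.02      ]
[ 0.64925003 -0.1792764   0.02      ]
[0.62460238 0.2321868  0.02      ]
[[-0.     0.398  0.917]
 [ 0.     0.917 -0.398]
 [-1.     0.    -0.   ]]
```

Request:
move_arm(
  steps=[
    {"wx": -0.136, "jaw": -1},
    {"wx": -0.136, "jaw": -1},
    {"wx": -0.137, "jaw": -1},
    {"ty": -4.0, "tz": 2.2, "jaw": -1},
    {"ty": -4.0, "tz": 2.2, "jaw": -1},
    {"ty": -4.0, "tz": 2.2, "jaw": -1},
    {"ty": -4.0, "tz": 2.2, "jaw": -1},
    {"ty": -4.0, "tz": 2.2, "jaw": -1},
    {"ty": -4.0, "tz": 2.2, "jaw": -1},
    {"ty": -4.0, "tz": 2.2, "jaw": -1},
  ],
)

```text
$.steps[0]: bad value
```

Request:
move_arm(
  steps=[
    {"tx": 0, "ty": 0, "tz": 0, "wx": -0.13, "wy": 0, "wz": 0, "jaw": -1},
    {"tx": 0, "ty": 0, "tz": 0, "wx": -0.14, "wy": 0, "wz": 0, "jaw": -1},
    {"tx": 0, "ty": 0, "tz": 0, "wx": -0.14, "wy": 0, "wz": 0, "jaw": -1},
    {"tx": 0, "ty": -4, "tz": 2.2, "wx": 0, "wy": 0, "wz": 0, "jaw": -1},
    {"tx": 0, "ty": -4, "tz": 2.2, "wx": 0, "wy": 0, "wz": 0, "jaw": -1},
    {"tx": 0, "ty": -4, "tz": 2.2, "wx": 0, "wy": 0, "wz": 0, "jaw": -1},
    {"tx": 0, "ty": -4, "tz": 2.2, "wx": 0, "wy": 0, "wz": 0, "jaw": -1},
    {"tx": 0, "ty": -4, "tz": 2.2, "wx": 0, "wy": 0, "wz": 0, "jaw": -1},
  ],
)

```text
time: 1.8
position: [0.3698, 0.3949, 0.2505]
eef_rot: [0.0, 1.57, 0.0]
ft_force: [-0.1, -0.1, -0.1]
opening: 0.0
```

Request:
move_arm(
  steps=[
    {"tx": 0, "ty": -4, "tz": 2.2, "wx": 0, "wy": 0, "wz": 0, "jaw": -1},
    {"tx": 0, "ty": -4, "tz": 2.2, "wx": 0, "wy": 0, "wz": 0, "jaw": -1},
    {"tx": 0, "ty": -4, "tz": 2.2, "wx": 0, "wy": 0, "wz": 0, "jaw": -1},
    {"tx": 0, "ty": -4, "tz": 2.2, "wx": 0, "wy": 0, "wz": 0, "jaw": -1},
    {"tx": 0, "ty": -4, "tz": 2.2, "wx": 0, "wy": 0, "wz": 0, "jaw": -1},
    {"tx": 0, "ty": -4, "tz": 2.2, "wx": 0, "wy": 0, "wz": 0, "jaw": -1},
    {"tx": 0, "ty": -4, "tz": 2.2, "wx": 0, "wy": 0, "wz": 0, "jaw": -1},
    {"tx": 0, "ty": -4, "tz": 2.2, "wx": 0, "wy": 0, "wz": 0, "jaw": -1},
    {"tx": 0, "ty": 0, "tz": 0, "wx": 0, "wy": 0, "wz": 0, "jaw": -1},
  ],
)

```text
time: 2.92
position: [0.5467, 0.0715, 0.2503]
eef_rot: [0.004, 1.569, -0.008]
ft_force: [-0.5, 0.7, -0.3]
opening: 0.0001
```

Run:
```python
from h import *
print(arm.get_obs()["position"],arm.get_obs()["qpos"].round(2))
a=[arm.camera(c) for c in("scene","top")]
cv2.imwrite("pics/p1.png",np.hstack([a[0][80:320,150:450],a[1][80:320,150:450]])[:,:,::-1])
```

```text
[0.54674336 0.07146784 0.25033546] [-0.15  0.49 -0.04  1.8   0.03  0.86  1.35]
```

View pics/p1.png

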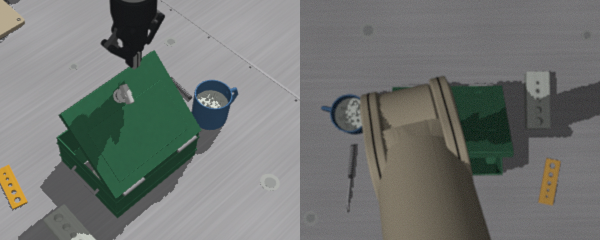

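Request:
move_arm(
  steps=[
    {"tx": 1, "ty": 0, "tz": 0, "wx": 0, "wy": 0, "wz": 0, "jaw": -1},
    {"tx": 1, "ty": 0, "tz": 0, "wx": 0, "wy": 0, "wz": 0, "jaw": -1},
    {"tx": 0.5, "ty": 0, "tz": 0, "wx": 0, "wy": 0, "wz": 0, "jaw": -1},
    {"tx": 0.5, "ty": 0, "tz": 0, "wx": 0, "wy": 0, "wz": 0, "jaw": -1},
    {"tx": 0.5, "ty": 0, "tz": -0.3, "wx": 0, "wy": 0, "wz": 0, "jaw": -1},
    {"tx": 0.5, "ty": 0, "tz": -0.3, "wx": 0, "wy": 0, "wz": 0, "jaw": -1},
  ],
)

```text
time: 3.78
position: [0.5388, 0.0763, 0.2101]
eef_rot: [-0.0, 1.571, 0.0]
ft_force: [-0.4, 1.4, -0.5]
opening: 0.0001
```

Run:
```python
from h import *
print(arm.get_obs()["ft_force"],arm.get_obs()["moment"])
a=arm.camera("scene")
cv2.imwrite("pics/p2.png",cv2.resize(a[80:300,180:400],None,fx=2.6,fy=2.6)[:,:,::-1])
```

```text
[-0.38949742  1.40334571 -0.52601446] [ 0.04696958 -0.03610088  0.01882221]
```

View pics/p2.png

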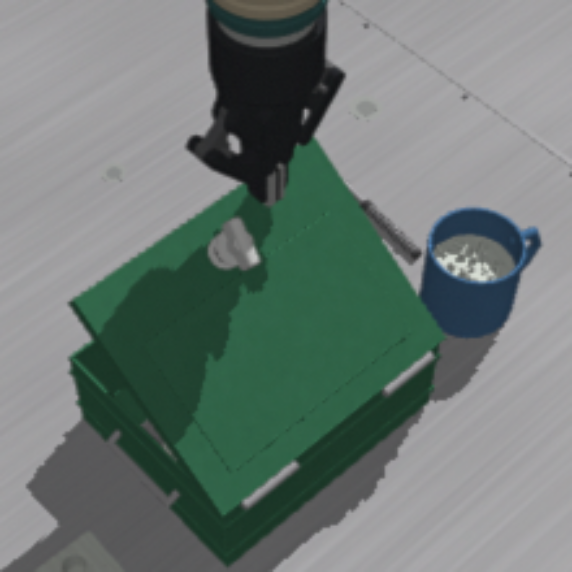

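The fingertips are at the lid near its front edge, to the left of the stud; bystanders are clear. I'll go on down.

Request:
move_arm(
  steps=[
    {"tx": 0.7, "ty": 0, "tz": -0.3, "wx": 0, "wy": 0, "wz": 0, "jaw": -1},
    {"tx": 0.7, "ty": 0, "tz": -0.3, "wx": 0, "wy": 0, "wz": 0, "jaw": -1},
    {"tx": 0.7, "ty": 0, "tz": -0.3, "wx": 0, "wy": 0, "wz": 0, "jaw": -1},
    {"tx": 0.7, "ty": 0, "tz": -0.3, "wx": 0, "wy": 0, "wz": 0, "jaw": -1},
    {"tx": 0.7, "ty": 0, "tz": -0.2, "wx": 0, "wy": 0, "wz": 0, "jaw": -1},
    {"tx": 0.7, "ty": 0, "tz": -0.2, "wx": 0, "wy": 0, "wz": 0, "jaw": -1},
  ],
)

```text
time: 4.58
position: [0.5229, 0.0763, 0.1678]
eef_rot: [-0.0, 1.571, 0.0]
ft_force: [-0.1, 0.5, 0.3]
opening: 0.0002
```

Run:
```python
from h import *
print(arm.get_obs()["ft_force"],arm.get_obs()["moment"])
a=arm.camera("scene")
cv2.imwrite("pics/p3.png",cv2.resize(a[80:300,180:400],None,fx=2.6,fy=2.6)[:,:,::-1])
```

```text
[-0.05963118  0.48106537  0.2786384 ] [ 0.04924581  0.08131163 -0.00314175]
```

View pics/p3.png

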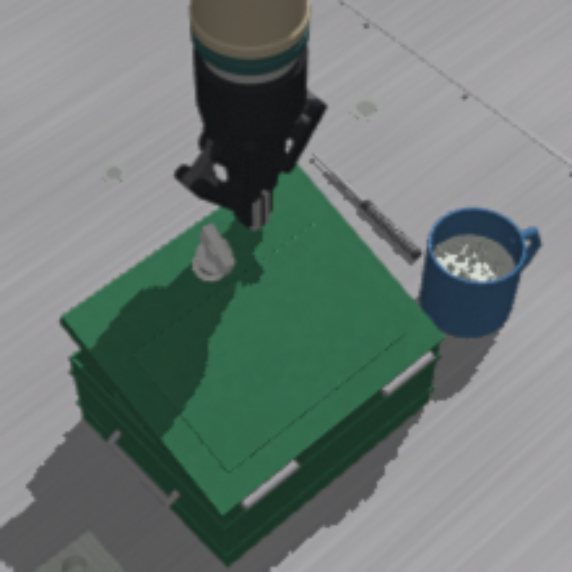

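The lid is following down smoothly, with the fingertips left of the stud. I continue.

Request:
move_arm(
  steps=[
    {"tx": 0.7, "ty": 0, "tz": -0.2, "wx": 0, "wy": 0, "wz": 0, "jaw": -1},
    {"tx": 0.7, "ty": 0, "tz": -0.2, "wx": 0, "wy": 0, "wz": 0, "jaw": -1},
    {"tx": 0.7, "ty": 0, "tz": -0.2, "wx": 0, "wy": 0, "wz": 0, "jaw": -1},
    {"tx": 0.7, "ty": 0, "tz": -0.1, "wx": 0, "wy": 0, "wz": 0, "jaw": -1},
    {"tx": 0.7, "ty": 0, "tz": 0, "wx": 0, "wy": 0, "wz": 0, "jaw": -1},
    {"tx": 0.7, "ty": 0, "tz": 0, "wx": 0, "wy": 0, "wz": 0, "jaw": -1},
    {"tx": 0.4, "ty": 0, "tz": 0, "wx": 0, "wy": 0, "wz": 0, "jaw": -1},
  ],
)

```text
time: 5.5
position: [0.5159, 0.0762, 0.1217]
eef_rot: [-0.0, 1.571, 0.0]
ft_force: [-1.3, 0.5, -0.3]
opening: 0.0
```

Request:
move_arm(
  steps=[
    {"tx": 0.2, "ty": 0, "tz": 0, "wx": 0, "wy": 0, "wz": 0, "jaw": -1},
    {"tx": 0.2, "ty": 0, "tz": 0, "wx": 0, "wy": 0, "wz": 0, "jaw": -1},
  ],
)

```text
time: 5.75
position: [0.5162, 0.0763, 0.1183]
eef_rot: [-0.0, 1.571, 0.0]
ft_force: [-0.6, 0.6, 0.5]
opening: 0.0001
```

Request:
move_arm(
  steps=[
    {"tx": 0.2, "ty": 0, "tz": 0, "wx": 0, "wy": 0, "wz": 0, "jaw": -1},
    {"tx": 0.1, "ty": 0, "tz": 0, "wx": 0, "wy": 0, "wz": 0, "jaw": -1},
  ],
)

```text
time: 6.0
position: [0.5161, 0.0763, 0.1152]
eef_rot: [-0.0, 1.571, 0.0]
ft_force: [-0.2, 0.6, 0.0]
opening: -0.0001
```

Request:
move_arm(
  steps=[
    {"tx": 0.1, "ty": 0, "tz": 0, "wx": 0, "wy": 0, "wz": 0, "jaw": -1},
    {"tx": 0, "ty": 0, "tz": 0, "wx": 0, "wy": 0, "wz": 0, "jaw": -1},
  ],
)

```text
time: 6.25
position: [0.5161, 0.0762, 0.1143]
eef_rot: [-0.0, 1.571, 0.0]
ft_force: [-0.8, -0.4, -0.7]
opening: -0.0004
```

Request:
move_arm(
  steps=[
    {"tx": 0.1, "ty": 0, "tz": 0, "wx": 0, "wy": 0, "wz": 0, "jaw": -1},
  ],
)

```text
time: 6.38
position: [0.5162, 0.0763, 0.1135]
eef_rot: [-0.0, 1.57, 0.0]
ft_force: [-2.0, -0.3, 11.3]
opening: -0.0003
```

Bottomed: 11 N at tip height 0.0945, exactly the height of the shut lid. Hold, lift and look.

Request:
move_arm(
  steps=[
    {"tx": 0, "ty": 0, "tz": 0, "wx": 0, "wy": 0, "wz": 0, "jaw": -1},
    {"tx": 0, "ty": 0, "tz": 0, "wx": 0, "wy": 0, "wz": 0, "jaw": -1},
    {"tx": 0, "ty": 0, "tz": 0, "wx": 0, "wy": 0, "wz": 0, "jaw": -1},
    {"tx": -1, "ty": 0, "tz": 0, "wx": 0, "wy": 0, "wz": 0, "jaw": -1},
    {"tx": -4, "ty": 0, "tz": 0, "wx": 0, "wy": 0, "wz": 0, "jaw": -1},
    {"tx": -5, "ty": 0, "tz": 0, "wx": 0, "wy": 0, "wz": 0, "jaw": 0},
    {"tx": -2, "ty": 5, "tz": -5, "wx": 0, "wy": 0, "wz": 0, "jaw": 0},
    {"tx": 0, "ty": 5, "tz": -5, "wx": 0, "wy": 0, "wz": 0, "jaw": 0},
    {"tx": 0, "ty": 5, "tz": -4, "wx": 0, "wy": 0, "wz": 0, "jaw": 0},
    {"tx": 0, "ty": 0, "tz": 0, "wx": 0, "wy": 0, "wz": 0, "jaw": 0},
  ],
)

```text
time: 7.62
position: [0.3869, 0.216, 0.2309]
eef_rot: [-0.007, 1.572, 0.01]
ft_force: [1.4, -0.8, -0.4]
opening: 0.0428
```

Run:
```python
from h import *
o=arm.get_obs();print(o["position"],o["opening"],o["qpos"].round(2))
a=[arm.camera(c) for c in("scene","top")]
for c in("scene","top"):
  for q in("wing","lid"): print(c,q,[(round(d["p"],2),np.round(d["rect"],1).tolist()) for d in arm.find_in(q,c)[:2]])
for i,c in enumerate(("scene","top")): print(c,proj(c,np.array([.5193,.0248,.1265])),proj(c,np.array([.5193,.0248,.0945])))
cv2.imwrite("pics/p4s.png",cv2.resize(a[0][110:300,190:370],None,fx=3,fy=3,interpolation=cv2.INTER_CUBIC)[:,:,::-1])
cv2.imwrite("pics/p4t.png",cv2.resize(a[1][200:280,260:340],None,fx=7,fy=7,interpolation=cv2.INTER_CUBIC)[:,:,::-1])
```

```text
[0.38691977 0.21597667 0.2308836 ] 0.042765197443107604 [-0.52  0.37 -0.07  2.09  0.03  0.69  0.97]
scene wing [(0.75, [257.0, 184.2, 13.8, 21.4])]
scene lid [(0.97, [279.1, 218.2, 146.5, 123.3]), (0.68, [161.9, 266.1, 32.1, 44.0])]
top wing [(0.7, [299.1, 240.6, 8.9, 16.4])]
top lid [(0.94, [299.4, 212.4, 115.7, 92.9])]
scene [256.57031851 184.40046848] [257.28428209 193.99728831]
top [298.73881924 240.22461158] [298.24591797 240.42709538]
```

View pics/p4s.png

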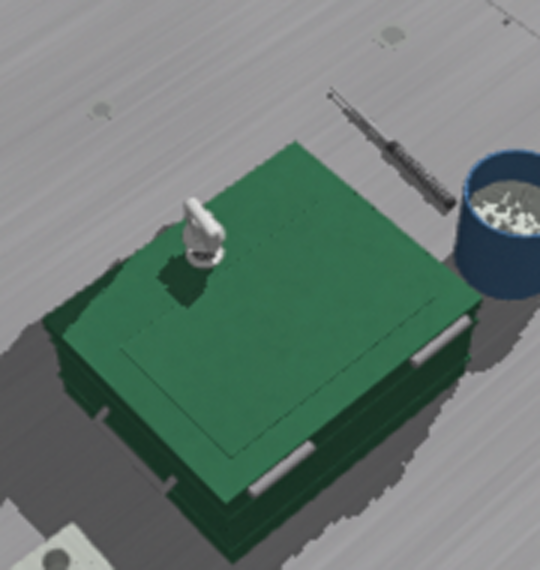

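View pics/p4t.png

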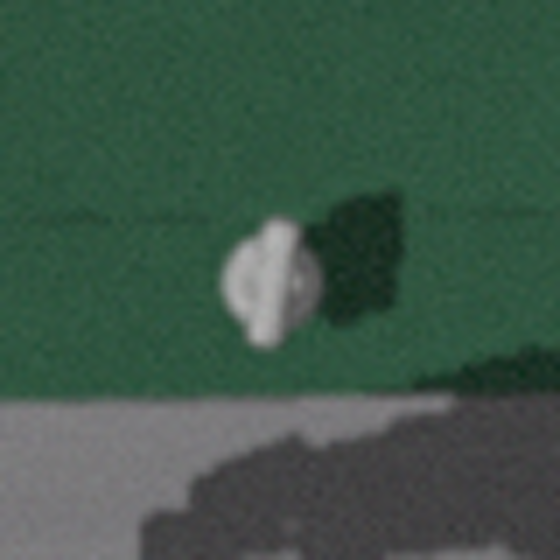

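Request:
move_arm(
  steps=[
    {"tx": 0, "ty": -4.8, "tz": 3.3, "wx": 0, "wy": 0, "wz": 0, "jaw": 0},
    {"tx": 0, "ty": -4.8, "tz": 3.3, "wx": 0, "wy": 0, "wz": 0, "jaw": 0},
    {"tx": 0, "ty": -4.8, "tz": 3.3, "wx": 0, "wy": 0, "wz": 0, "jaw": 0},
    {"tx": 0, "ty": -4.7, "tz": 3.3, "wx": 0, "wy": 0, "wz": 0, "jaw": 0},
    {"tx": 0, "ty": 0, "tz": 0, "wx": 0, "wy": 0, "wz": 0, "jaw": 0},
    {"tx": 0, "ty": 0, "tz": 0, "wx": 0, "wy": 0, "wz": 0, "jaw": 0},
  ],
)

```text
time: 8.68
position: [0.5219, 0.02, 0.2299]
eef_rot: [0.002, 1.572, -0.001]
ft_force: [0.3, 0.8, -0.2]
opening: 0.0426
```

Request:
move_arm(
  steps=[
    {"tx": 0, "ty": 0.48, "tz": -0.26, "wx": 0, "wy": 0, "wz": 0, "jaw": 0},
    {"tx": 3, "ty": 0, "tz": 0, "wx": 0.175, "wy": 0, "wz": 0, "jaw": 0},
    {"tx": 3, "ty": 0, "tz": 0, "wx": 0, "wy": 0, "wz": 0, "jaw": 0},
    {"tx": 2, "ty": 0, "tz": 0, "wx": 0, "wy": 0, "wz": 0, "jaw": 0},
    {"tx": 0, "ty": 0, "tz": 0, "wx": 0, "wy": 0, "wz": 0, "jaw": 0},
  ],
)

```text
time: 9.3
position: [0.518, 0.0271, 0.1493]
eef_rot: [0.135, 1.57, -0.135]
ft_force: [0.2, -0.6, 0.9]
opening: 0.0426
```

Run:
```python
from h import *
o=arm.get_obs();print(o["position"],o["opening"],o["ft_force"],o["moment"])
a=[arm.camera(c) for c in("scene","top")]
cv2.imwrite("pics/p5s.png",cv2.resize(a[0][110:240,190:330],None,fx=4,fy=4,interpolation=cv2.INTER_CUBIC)[:,:,::-1])
```

```text
[0.51804631 0.02710361 0.14930228] 0.0426369630334004 [ 0.18045511 -0.56243597  0.91137942] [-0.0226346  -0.07442509 -0.06693095]
```

View pics/p5s.png

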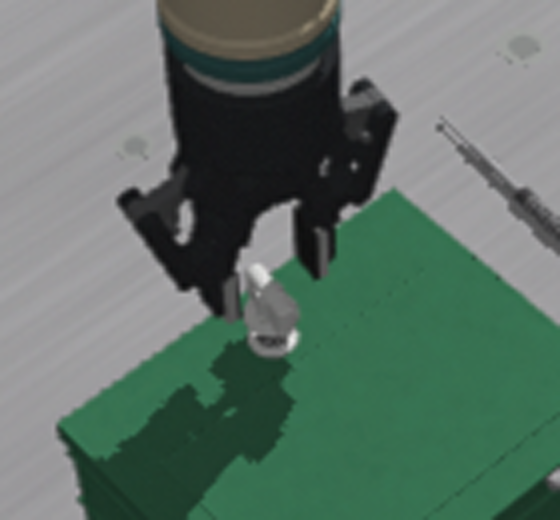

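Both pads straddle the blade. Small centring correction, lower and grip.

Request:
move_arm(
  steps=[
    {"tx": 0, "ty": -0.2, "tz": 0.17, "wx": 0, "wy": 0, "wz": 0, "jaw": 0},
    {"tx": 0.6, "ty": 0, "tz": 0, "wx": 0, "wy": 0, "wz": 0, "jaw": 0},
    {"tx": 0.5, "ty": 0, "tz": 0, "wx": 0, "wy": 0, "wz": 0, "jaw": 0},
    {"tx": 0, "ty": 0, "tz": 0, "wx": 0, "wy": 0, "wz": 0, "jaw": 0},
  ],
)

```text
time: 9.9
position: [0.5206, 0.0233, 0.1388]
eef_rot: [0.137, 1.568, -0.137]
ft_force: [-0.6, 0.2, -1.2]
opening: 0.0425
```

Request:
move_arm(
  steps=[
    {"tx": 0, "ty": 0, "tz": 0, "wx": 0, "wy": 0, "wz": 0, "jaw": -0.5},
    {"tx": 0, "ty": 0, "tz": 0, "wx": 0, "wy": 0, "wz": 0, "jaw": -0.7},
    {"tx": 0, "ty": 0, "tz": 0, "wx": 0, "wy": 0, "wz": 0, "jaw": -0.75},
    {"tx": 0, "ty": 0, "tz": 0, "wx": 0, "wy": 0, "wz": 0, "jaw": -0.75},
  ],
)

```text
time: 10.4
position: [0.5213, 0.0248, 0.1394]
eef_rot: [0.138, 1.566, -0.135]
ft_force: [0.2, 5.2, -0.4]
opening: 0.0109
```

Request:
move_arm(
  steps=[
    {"tx": 0, "ty": 0.1, "tz": 0, "wx": 0, "wy": 0, "wz": 0, "jaw": -0.8},
    {"tx": 0, "ty": 0, "tz": 0, "wx": 0, "wy": 0, "wz": 0, "jaw": -1},
    {"tx": 0, "ty": 0, "tz": 0, "wx": 0, "wy": 0, "wz": 0, "jaw": -1},
    {"tx": 0, "ty": 0, "tz": 0, "wx": 0, "wy": 0, "wz": 0, "jaw": -1},
  ],
)

```text
time: 10.9
position: [0.5214, 0.0251, 0.1395]
eef_rot: [0.138, 1.566, -0.136]
ft_force: [0.6, 4.6, 2.2]
opening: 0.0084
```

Request:
move_arm(
  steps=[
    {"tx": 0, "ty": 0.12, "tz": 0, "wx": 0, "wy": 0, "wz": 0, "jaw": -1},
    {"tx": 0, "ty": 0, "tz": 0, "wx": -0.15, "wy": 0, "wz": 0, "jaw": -1},
    {"tx": 0, "ty": 0, "tz": 0, "wx": -0.15, "wy": 0, "wz": 0, "jaw": -1},
    {"tx": 0, "ty": 0, "tz": 0, "wx": 0, "wy": 0, "wz": 0, "jaw": -1},
  ],
)

```text
time: 11.4
position: [0.5215, 0.0256, 0.1394]
eef_rot: [-0.097, 1.568, 0.098]
ft_force: [-0.3, 4.6, 1.4]
opening: 0.008
```

Request:
move_arm(
  steps=[
    {"tx": 0, "ty": 0.1, "tz": 0, "wx": -0.15, "wy": 0, "wz": 0, "jaw": -1},
    {"tx": 0, "ty": 0, "tz": 0, "wx": -0.15, "wy": 0, "wz": 0, "jaw": -1},
    {"tx": 0, "ty": 0, "tz": 0, "wx": 0, "wy": 0, "wz": 0, "jaw": -1},
    {"tx": 0, "ty": 0, "tz": 0, "wx": 0, "wy": 0, "wz": 0, "jaw": -1},
  ],
)

```text
time: 11.9
position: [0.5214, 0.026, 0.1393]
eef_rot: [-0.331, 1.545, 0.33]
ft_force: [0.1, 3.7, 1.9]
opening: 0.0083
```

Run:
```python
from h import *
o=arm.get_obs();print(o["position"],o["opening"],o["ft_force"],o["moment"])
a=[arm.camera(c) for c in("scene","top")]
b=[cv2.resize(a[0][130:230,205:305],None,fx=5,fy=5,interpolation=cv2.INTER_CUBIC)]
cv2.imwrite("pics/p6s.png",b[0][:,:,::-1])
```

```text
[0.52140624 0.02603874 0.1393249 ] 0.008263958772857521 [0.09156903 3.69362641 1.88860243] [ 0.50254944 -0.05796222  0.00347873]
```

View pics/p6s.png

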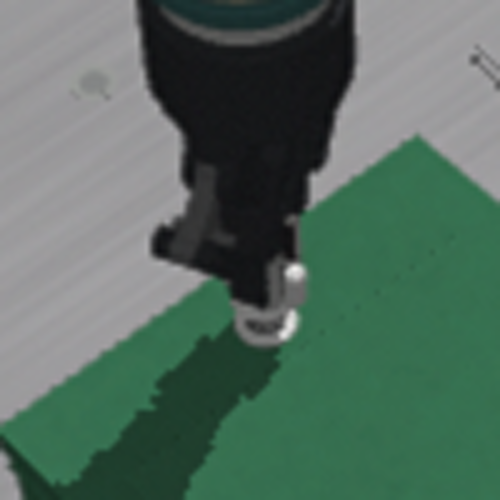

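Request:
move_arm(
  steps=[
    {"tx": 0.1, "ty": 0.1, "tz": 0.05, "wx": 0, "wy": 0, "wz": 0, "jaw": -1},
    {"tx": 0, "ty": 0, "tz": 0, "wx": 0, "wy": 0, "wz": 0, "jaw": -1},
  ],
)

```text
time: 12.25
position: [0.5214, 0.0263, 0.1383]
eef_rot: [-0.334, 1.546, 0.331]
ft_force: [1.0, -2.0, 1.9]
opening: 0.0084
```

Request:
move_arm(
  steps=[
    {"tx": 0.1, "ty": 0, "tz": 0, "wx": 0, "wy": 0, "wz": 0, "jaw": -1},
    {"tx": 0, "ty": 0, "tz": 0, "wx": 0, "wy": 0, "wz": 0, "jaw": -1},
  ],
)

```text
time: 12.5
position: [0.5214, 0.0263, 0.1373]
eef_rot: [-0.334, 1.545, 0.332]
ft_force: [0.8, -4.5, 2.3]
opening: 0.0089
```

Request:
move_arm(
  steps=[
    {"tx": 0.05, "ty": 0, "tz": 0, "wx": 0, "wy": 0, "wz": 0, "jaw": -1},
    {"tx": 0, "ty": 0, "tz": 0, "wx": 0, "wy": 0, "wz": 0, "jaw": -1},
  ],
)

```text
time: 12.75
position: [0.5214, 0.0264, 0.1368]
eef_rot: [-0.334, 1.545, 0.332]
ft_force: [0.6, -5.8, 3.0]
opening: 0.0086
```

Request:
move_arm(
  steps=[
    {"tx": 0.05, "ty": -0.07, "tz": 0, "wx": 0, "wy": 0, "wz": 0, "jaw": -1},
    {"tx": 0, "ty": 0, "tz": 0, "wx": 0, "wy": 0, "wz": 0, "jaw": -1},
  ],
)

```text
time: 13.0
position: [0.5214, 0.0264, 0.1362]
eef_rot: [-0.334, 1.546, 0.333]
ft_force: [0.8, -4.9, 3.0]
opening: 0.0086
```

Request:
move_arm(
  steps=[
    {"tx": 0.05, "ty": 0, "tz": 0, "wx": 0, "wy": 0, "wz": 0, "jaw": -1},
    {"tx": 0, "ty": 0, "tz": 0, "wx": 0, "wy": 0, "wz": 0, "jaw": -1},
  ],
)

```text
time: 13.25
position: [0.5214, 0.0264, 0.1357]
eef_rot: [-0.334, 1.546, 0.333]
ft_force: [0.4, -5.6, 3.4]
opening: 0.0085
```

Request:
move_arm(
  steps=[
    {"tx": 0.05, "ty": 0, "tz": 0, "wx": 0, "wy": 0, "wz": 0, "jaw": -1},
    {"tx": 0, "ty": 0, "tz": 0, "wx": 0, "wy": 0, "wz": 0, "jaw": -1},
  ],
)

```text
time: 13.5
position: [0.5214, 0.0264, 0.1353]
eef_rot: [-0.334, 1.546, 0.333]
ft_force: [0.2, -4.6, 3.8]
opening: 0.0082
```

Request:
move_arm(
  steps=[
    {"tx": 0.05, "ty": -0.03, "tz": 0, "wx": 0, "wy": 0, "wz": 0, "jaw": -1},
    {"tx": 0, "ty": 0, "tz": 0, "wx": 0, "wy": 0, "wz": 0, "jaw": -1},
  ],
)

```text
time: 13.75
position: [0.5215, 0.0264, 0.1348]
eef_rot: [-0.334, 1.546, 0.333]
ft_force: [-0.7, -5.4, 4.0]
opening: 0.0083
```

Request:
move_arm(
  steps=[
    {"tx": 0.05, "ty": 0, "tz": 0, "wx": 0, "wy": 0, "wz": 0, "jaw": -1},
    {"tx": 0, "ty": 0, "tz": 0, "wx": 0, "wy": 0, "wz": 0, "jaw": -1},
  ],
)

```text
time: 14.0
position: [0.5215, 0.0264, 0.1345]
eef_rot: [-0.334, 1.546, 0.333]
ft_force: [-1.1, -5.0, 6.4]
opening: 0.0086
```

Request:
move_arm(
  steps=[
    {"tx": 0.05, "ty": 0, "tz": 0, "wx": 0, "wy": 0, "wz": 0, "jaw": -1},
    {"tx": 0, "ty": 0, "tz": 0, "wx": 0, "wy": 0, "wz": 0, "jaw": -1},
  ],
)

```text
time: 14.25
position: [0.5215, 0.0264, 0.1345]
eef_rot: [-0.334, 1.545, 0.333]
ft_force: [-2.1, -4.9, 10.8]
opening: 0.0087
```

Pin on the face at TCP z≈0.1345, ~11 N. Sweep clockwise while pressing lightly.

Request:
move_arm(
  steps=[
    {"tx": 0, "ty": 0, "tz": 0, "wx": 0.05, "wy": 0, "wz": 0, "jaw": -1},
    {"tx": 0, "ty": 0, "tz": 0, "wx": 0.03, "wy": 0, "wz": 0, "jaw": -1},
  ],
)

```text
time: 14.5
position: [0.5215, 0.0263, 0.1344]
eef_rot: [-0.27, 1.554, 0.269]
ft_force: [-1.6, -5.6, 10.3]
opening: 0.008
```

Request:
move_arm(
  steps=[
    {"tx": 0, "ty": 0, "tz": 0, "wx": 0.04, "wy": 0, "wz": 0, "jaw": -1},
    {"tx": 0, "ty": 0, "tz": 0, "wx": 0.04, "wy": 0, "wz": 0, "jaw": -1},
  ],
)

```text
time: 14.75
position: [0.5215, 0.0262, 0.1343]
eef_rot: [-0.207, 1.561, 0.206]
ft_force: [-2.3, -5.4, 9.6]
opening: 0.0083
```

Request:
move_arm(
  steps=[
    {"tx": 0, "ty": 0, "tz": 0, "wx": 0.04, "wy": 0, "wz": 0, "jaw": -1},
    {"tx": 0, "ty": 0, "tz": 0, "wx": 0.04, "wy": 0, "wz": 0, "jaw": -1},
  ],
)

```text
time: 15.0
position: [0.5215, 0.0261, 0.1343]
eef_rot: [-0.145, 1.566, 0.144]
ft_force: [-1.0, -5.5, 8.8]
opening: 0.0085
```

Request:
move_arm(
  steps=[
    {"tx": 0.02, "ty": 0, "tz": 0, "wx": 0.04, "wy": 0, "wz": 0, "jaw": -1},
    {"tx": 0, "ty": 0, "tz": 0, "wx": 0.04, "wy": 0, "wz": 0, "jaw": -1},
  ],
)

```text
time: 15.25
position: [0.5215, 0.026, 0.1339]
eef_rot: [-0.082, 1.57, 0.081]
ft_force: [-1.0, -5.5, 5.0]
opening: 0.0085
```

Request:
move_arm(
  steps=[
    {"tx": 0, "ty": 0, "tz": 0, "wx": 0.04, "wy": 0, "wz": 0, "jaw": -1},
    {"tx": 0, "ty": 0, "tz": 0, "wx": 0.04, "wy": 0, "wz": 0, "jaw": -1},
  ],
)

```text
time: 15.5
position: [0.5215, 0.0259, 0.1336]
eef_rot: [-0.019, 1.571, 0.018]
ft_force: [-0.1, -5.4, 5.3]
opening: 0.0082
```

Request:
move_arm(
  steps=[
    {"tx": 0, "ty": 0, "tz": 0, "wx": 0.04, "wy": 0, "wz": 0, "jaw": -1},
    {"tx": 0, "ty": 0, "tz": 0, "wx": 0.04, "wy": 0, "wz": 0, "jaw": -1},
  ],
)

```text
time: 15.75
position: [0.5215, 0.0258, 0.1336]
eef_rot: [0.044, 1.571, -0.045]
ft_force: [0.1, -6.1, 4.6]
opening: 0.0081
```

Run:
```python
from h import *
o=arm.get_obs();print(o["position"],o["ft_force"],o["moment"])
```

```text
[0.52150799 0.02583292 0.1335714 ] [ 0.14708562 -6.12239755  4.64842662] [-1.55066211  0.05082134 -0.03871134]
```

Request:
move_arm(
  steps=[
    {"tx": 0.05, "ty": 0, "tz": 0, "wx": -0.04, "wy": 0, "wz": 0, "jaw": -1},
    {"tx": 0, "ty": 0, "tz": 0, "wx": -0.03, "wy": 0, "wz": 0, "jaw": -1},
  ],
)

```text
time: 16.0
position: [0.5215, 0.0259, 0.1331]
eef_rot: [-0.013, 1.571, 0.012]
ft_force: [-0.2, -5.1, 4.1]
opening: 0.0085
```

Run:
```python
from h import *
o=arm.get_obs();print(o["position"],o["ft_force"],o["moment"])
```

```text
[0.52152579 0.02590887 0.13308821] [-0.23186666 -5.14341904  4.12856888] [-1.47824105  0.05386199 -0.02166428]
```

Request:
move_arm(
  steps=[
    {"tx": 0.1, "ty": -0.03, "tz": 0, "wx": 0, "wy": 0, "wz": 0, "jaw": -1},
    {"tx": 0, "ty": 0, "tz": 0, "wx": 0, "wy": 0, "wz": 0, "jaw": -1},
  ],
)

```text
time: 16.25
position: [0.5215, 0.0259, 0.1321]
eef_rot: [-0.012, 1.571, 0.011]
ft_force: [-0.3, -5.6, 5.0]
opening: 0.0083
```

Request:
move_arm(
  steps=[
    {"tx": 0.1, "ty": -0.03, "tz": 0, "wx": 0, "wy": 0, "wz": 0, "jaw": -1},
    {"tx": 0, "ty": 0, "tz": 0, "wx": 0, "wy": 0, "wz": 0, "jaw": -1},
  ],
)

```text
time: 16.5
position: [0.5215, 0.0258, 0.1311]
eef_rot: [-0.012, 1.571, 0.012]
ft_force: [-0.1, -5.4, 5.3]
opening: 0.0087
```

Request:
move_arm(
  steps=[
    {"tx": 0.1, "ty": -0.03, "tz": 0, "wx": 0, "wy": 0, "wz": 0, "jaw": -1},
    {"tx": 0, "ty": 0, "tz": 0, "wx": 0, "wy": 0, "wz": 0, "jaw": -1},
  ],
)

```text
time: 16.75
position: [0.5215, 0.0258, 0.1302]
eef_rot: [-0.012, 1.571, 0.012]
ft_force: [-1.2, -4.6, 6.8]
opening: 0.0086
```

Request:
move_arm(
  steps=[
    {"tx": 0.1, "ty": 0, "tz": 0, "wx": 0, "wy": 0, "wz": 0, "jaw": -1},
    {"tx": 0, "ty": 0, "tz": 0, "wx": 0, "wy": 0, "wz": 0, "jaw": -1},
  ],
)

```text
time: 17.0
position: [0.5215, 0.0258, 0.1292]
eef_rot: [-0.012, 1.571, 0.012]
ft_force: [-0.1, -4.1, 6.7]
opening: 0.0083
```

Request:
move_arm(
  steps=[
    {"tx": 0.1, "ty": 0, "tz": 0, "wx": 0, "wy": 0, "wz": 0, "jaw": -1},
    {"tx": 0, "ty": 0, "tz": 0, "wx": 0, "wy": 0, "wz": 0, "jaw": -1},
  ],
)

```text
time: 17.25
position: [0.5215, 0.0259, 0.1283]
eef_rot: [-0.012, 1.571, 0.012]
ft_force: [-1.6, -4.8, 6.7]
opening: 0.0082
```

Request:
move_arm(
  steps=[
    {"tx": 0.05, "ty": 0, "tz": 0, "wx": 0, "wy": 0, "wz": 0, "jaw": -1},
    {"tx": 0, "ty": 0, "tz": 0, "wx": 0, "wy": 0, "wz": 0, "jaw": -1},
  ],
)

```text
time: 17.5
position: [0.5216, 0.0258, 0.1278]
eef_rot: [-0.012, 1.571, 0.012]
ft_force: [-0.8, -4.0, 7.1]
opening: 0.0081
```

Request:
move_arm(
  steps=[
    {"tx": 0.05, "ty": 0, "tz": 0, "wx": 0, "wy": 0, "wz": 0, "jaw": -1},
    {"tx": 0, "ty": 0, "tz": 0, "wx": 0, "wy": 0, "wz": 0, "jaw": -1},
  ],
)

```text
time: 17.75
position: [0.5215, 0.0258, 0.1273]
eef_rot: [-0.012, 1.571, 0.012]
ft_force: [-0.7, -4.5, 7.8]
opening: 0.008
```

Request:
move_arm(
  steps=[
    {"tx": 0.05, "ty": 0, "tz": 0, "wx": 0, "wy": 0, "wz": 0, "jaw": -1},
    {"tx": 0, "ty": 0, "tz": 0, "wx": 0, "wy": 0, "wz": 0, "jaw": -1},
  ],
)

```text
time: 18.0
position: [0.5215, 0.0259, 0.1269]
eef_rot: [-0.012, 1.571, 0.012]
ft_force: [-1.1, -5.2, 7.8]
opening: 0.0082
```

Request:
move_arm(
  steps=[
    {"tx": 0.04, "ty": 0, "tz": 0, "wx": 0, "wy": 0, "wz": 0, "jaw": -1},
    {"tx": 0, "ty": 0, "tz": 0, "wx": 0, "wy": 0, "wz": 0, "jaw": -1},
  ],
)

```text
time: 18.25
position: [0.5215, 0.0258, 0.1265]
eef_rot: [-0.012, 1.571, 0.012]
ft_force: [-0.8, -4.5, 7.5]
opening: 0.0084
```

Request:
move_arm(
  steps=[
    {"tx": 0.03, "ty": 0, "tz": 0, "wx": 0, "wy": 0, "wz": 0, "jaw": -1},
    {"tx": 0, "ty": 0, "tz": 0, "wx": 0, "wy": 0, "wz": 0, "jaw": -1},
  ],
)

```text
time: 18.5
position: [0.5215, 0.0258, 0.1262]
eef_rot: [-0.012, 1.571, 0.012]
ft_force: [-1.7, -4.4, 8.4]
opening: 0.0083
```

Request:
move_arm(
  steps=[
    {"tx": 0.03, "ty": 0, "tz": 0, "wx": 0, "wy": 0, "wz": 0, "jaw": -1},
    {"tx": 0, "ty": 0, "tz": 0, "wx": 0, "wy": 0, "wz": 0, "jaw": -1},
  ],
)

```text
time: 18.75
position: [0.5215, 0.0258, 0.126]
eef_rot: [-0.012, 1.571, 0.012]
ft_force: [-2.1, -4.7, 10.2]
opening: 0.0083
```

Request:
move_arm(
  steps=[
    {"tx": 0.03, "ty": 0, "tz": 0, "wx": 0, "wy": 0, "wz": 0, "jaw": -1},
    {"tx": 0, "ty": 0, "tz": 0, "wx": 0, "wy": 0, "wz": 0, "jaw": -1},
  ],
)

```text
time: 19.0
position: [0.5216, 0.0258, 0.1259]
eef_rot: [-0.012, 1.571, 0.012]
ft_force: [-1.4, -5.1, 10.4]
opening: 0.0084
```

Cup bottom reached (8.4 mm beyond the face, 10.4 N). Now turn clockwise.

Request:
move_arm(
  steps=[
    {"tx": 0.02, "ty": 0, "tz": 0, "wx": 0.06, "wy": 0, "wz": 0, "jaw": -1},
    {"tx": 0, "ty": 0, "tz": 0, "wx": 0.06, "wy": 0, "wz": 0, "jaw": -1},
  ],
)

```text
time: 19.25
position: [0.5215, 0.0257, 0.1258]
eef_rot: [0.084, 1.569, -0.084]
ft_force: [-2.2, -5.4, 11.1]
opening: 0.0084
```

Request:
move_arm(
  steps=[
    {"tx": 0, "ty": 0, "tz": 0, "wx": 0.08, "wy": 0, "wz": 0, "jaw": -1},
    {"tx": 0, "ty": 0, "tz": 0, "wx": 0.08, "wy": 0, "wz": 0, "jaw": -1},
  ],
)

```text
time: 19.5
position: [0.5215, 0.0255, 0.1258]
eef_rot: [0.21, 1.561, -0.21]
ft_force: [-2.0, -4.9, 11.4]
opening: 0.0083
```

Run:
```python
from h import *
o=arm.get_obs();print(o["position"],o["ft_force"],o["moment"],o["qpos"].round(2))
```

```text
[0.52148678 0.02550139 0.12582644] [-2.02486569 -4.90703349 11.44871594] [-1.31031247  0.59120891  0.0491828 ] [-0.13  0.63  0.03  1.99 -0.04  0.52  1.24]
```

Turns freely, force steady. Continue.

Request:
move_arm(
  steps=[
    {"tx": 0, "ty": 0, "tz": 0, "wx": 0.08, "wy": 0, "wz": 0, "jaw": -1},
    {"tx": 0, "ty": 0, "tz": 0, "wx": 0.08, "wy": 0, "wz": 0, "jaw": -1},
    {"tx": 0, "ty": 0, "tz": 0, "wx": 0.08, "wy": 0, "wz": 0, "jaw": -1},
  ],
)

```text
time: 19.88
position: [0.5214, 0.0253, 0.1258]
eef_rot: [0.398, 1.534, -0.398]
ft_force: [-3.3, -5.9, 12.4]
opening: 0.0083
```

Request:
move_arm(
  steps=[
    {"tx": 0, "ty": 0, "tz": 0, "wx": 0.08, "wy": 0, "wz": 0, "jaw": -1},
    {"tx": 0, "ty": 0, "tz": 0, "wx": 0.08, "wy": 0, "wz": 0, "jaw": -1},
    {"tx": 0, "ty": 0, "tz": 0, "wx": 0.08, "wy": 0, "wz": 0, "jaw": -1},
  ],
)

```text
time: 20.25
position: [0.5212, 0.025, 0.1258]
eef_rot: [0.584, 1.491, -0.586]
ft_force: [-4.0, -6.2, 13.1]
opening: 0.0084
```

Run:
```python
from h import *
o=arm.get_obs();print(o["position"],o["ft_force"],o["moment"],o["qpos"].round(2))
a=arm.camera("scene");cv2.imwrite("pics/p7s.png",cv2.resize(a[130:230,205:305],None,fx=5,fy=5,interpolation=cv2.INTER_CUBIC)[:,:,::-1])
```

```text
[0.52118053 0.02503804 0.1257937 ] [-3.95792628 -6.21238051 13.14379375] [-1.46162643  0.82323398 -0.01941755] [-0.21  0.64  0.17  1.99 -0.2   0.53  0.92]
```

View pics/p7s.png

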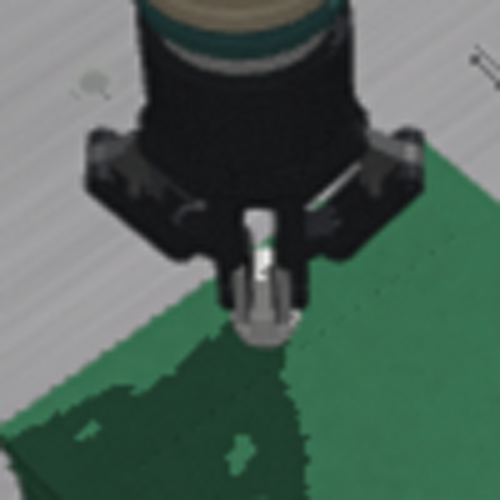

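Request:
move_arm(
  steps=[
    {"tx": -0.02, "ty": -0.06, "tz": 0, "wx": 0.08, "wy": 0, "wz": 0, "jaw": -1},
    {"tx": 0, "ty": 0, "tz": 0, "wx": 0.08, "wy": 0, "wz": 0, "jaw": -1},
    {"tx": 0, "ty": 0, "tz": 0, "wx": 0.08, "wy": 0, "wz": 0, "jaw": -1},
  ],
)

```text
time: 20.68
position: [0.5209, 0.0249, 0.1258]
eef_rot: [0.77, 1.43, -0.77]
ft_force: [-3.7, -5.1, 12.0]
opening: 0.0087
```

Request:
move_arm(
  steps=[
    {"tx": 0, "ty": 0, "tz": 0, "wx": 0.08, "wy": 0, "wz": 0, "jaw": -1},
    {"tx": 0, "ty": 0, "tz": 0, "wx": 0.08, "wy": 0, "wz": 0, "jaw": -1},
    {"tx": 0, "ty": 0, "tz": 0, "wx": 0.08, "wy": 0, "wz": 0, "jaw": -1},
  ],
)

```text
time: 21.05
position: [0.5207, 0.0248, 0.1258]
eef_rot: [0.953, 1.352, -0.954]
ft_force: [-2.9, -5.5, 12.2]
opening: 0.0088
```

Run:
```python
from h import *
o=arm.get_obs();print(o["position"],o["ft_force"],o["moment"],o["qpos"].round(2))
```

```text
[0.52067401 0.02477172 0.1257968 ] [-2.94289423 -5.54160937 12.24908661] [-1.3416344   0.85994493 -0.00662314] [-0.3   0.65  0.3   1.99 -0.35  0.55  0.59]
```

Request:
move_arm(
  steps=[
    {"tx": 0, "ty": 0, "tz": 0, "wx": 0.06, "wy": 0, "wz": 0, "jaw": -1},
    {"tx": 0, "ty": 0, "tz": 0, "wx": 0.06, "wy": 0, "wz": 0, "jaw": -1},
    {"tx": 0, "ty": 0, "tz": 0, "wx": 0.04, "wy": 0, "wz": 0, "jaw": -1},
  ],
)

```text
time: 21.42
position: [0.5205, 0.0247, 0.1258]
eef_rot: [1.072, 1.291, -1.073]
ft_force: [-3.7, -6.2, 13.0]
opening: 0.0082
```

Run:
```python
from h import *
o=arm.get_obs();print(o["position"],o["ft_force"],o["moment"],o["qpos"].round(2))
```

```text
[0.52047743 0.02470468 0.1257894 ] [-3.7090936  -6.21635481 12.96233558] [-1.34173407  0.95356943  0.02727279] [-0.33  0.66  0.35  1.99 -0.4   0.56  0.48]
```

Request:
move_arm(
  steps=[
    {"tx": 0, "ty": 0, "tz": 0, "wx": 0.04, "wy": 0, "wz": 0, "jaw": -1},
    {"tx": 0, "ty": 0, "tz": 0, "wx": 0.02, "wy": 0, "wz": 0, "jaw": -1},
  ],
)

```text
time: 21.68
position: [0.5205, 0.0247, 0.1258]
eef_rot: [1.116, 1.266, -1.118]
ft_force: [-3.8, -6.1, 13.3]
opening: 0.0086
```

Run:
```python
from h import *
o=arm.get_obs();print(o["position"],o["ft_force"],o["moment"],R.from_rotvec(o["eef_rot"]).as_matrix()[:,1])
```

```text
[0.52045243 0.02467671 0.12576765] [-3.79771089 -6.08806607 13.26637926] [-1.32289548  0.97518311  0.02001706] [ 0.99224126  0.12432316 -0.00101505]
```

Request:
move_arm(
  steps=[
    {"tx": -0.05, "ty": 0, "tz": 0, "wx": 0, "wy": 0, "wz": 0, "jaw": -1},
    {"tx": -0.05, "ty": 0, "tz": 0, "wx": 0, "wy": 0, "wz": 0, "jaw": -1},
    {"tx": -0.05, "ty": 0, "tz": 0, "wx": 0, "wy": 0, "wz": 0, "jaw": -1},
    {"tx": 0, "ty": 0, "tz": 0, "wx": 0, "wy": 0, "wz": 0, "jaw": -1},
  ],
)

```text
time: 22.18
position: [0.5204, 0.0247, 0.1268]
eef_rot: [1.115, 1.266, -1.117]
ft_force: [-2.4, -5.8, 7.4]
opening: 0.0085
```

Run:
```python
from h import *
o=arm.get_obs();print(o["position"],o["ft_force"],o["moment"],R.from_rotvec(o["eef_rot"]).as_matrix()[:,1])
```

```text
[0.52040579 0.02469988 0.12675327] [-2.3666714  -5.82654702  7.36307609] [-1.31256473  0.68551744  0.01964579] [ 0.99213265  0.12518438 -0.00129398]
```

Request:
move_arm(
  steps=[
    {"tx": -0.05, "ty": 0, "tz": 0, "wx": 0, "wy": 0, "wz": 0, "jaw": -1},
    {"tx": -0.05, "ty": 0, "tz": 0, "wx": 0, "wy": 0, "wz": 0, "jaw": -1},
    {"tx": -0.05, "ty": 0, "tz": 0, "wx": 0, "wy": 0, "wz": 0, "jaw": -1},
    {"tx": 0, "ty": 0, "tz": 0, "wx": 0, "wy": 0, "wz": 0, "jaw": -1},
  ],
)

```text
time: 22.68
position: [0.5204, 0.0247, 0.1282]
eef_rot: [1.115, 1.267, -1.117]
ft_force: [-2.1, -5.4, 7.1]
opening: 0.008
```

Run:
```python
from h import *
o=arm.get_obs();print(o["position"],o["ft_force"],o["moment"],R.from_rotvec(o["eef_rot"]).as_matrix()[:,1])
```

```text
[0.52036966 0.02473471 0.12817289] [-2.05003848 -5.44915103  7.07965858] [-1.30557837  0.67120261  0.04515205] [ 0.9921295   0.12520817 -0.0014018 ]
```

Up 2.4 mm, still gripped. Now let go and back off straight up.

Request:
move_arm(
  steps=[
    {"tx": 0, "ty": 0, "tz": 0, "wx": 0, "wy": 0, "wz": 0, "jaw": 0.3},
    {"tx": 0, "ty": 0, "tz": 0, "wx": 0, "wy": 0, "wz": 0, "jaw": 0.3},
    {"tx": 0, "ty": 0, "tz": 0, "wx": 0, "wy": 0, "wz": 0, "jaw": 0.3},
    {"tx": 0, "ty": 0, "tz": 0, "wx": 0, "wy": 0, "wz": 0, "jaw": 0.3},
    {"tx": -1, "ty": 0, "tz": 0, "wx": 0, "wy": 0, "wz": 0, "jaw": 0.3},
    {"tx": -4, "ty": 0, "tz": 0, "wx": 0, "wy": 0, "wz": 0, "jaw": 0.3},
    {"tx": -5, "ty": 0, "tz": 0, "wx": 0, "wy": 0, "wz": 0, "jaw": 0.3},
    {"tx": 0, "ty": -5, "tz": -5, "wx": 0, "wy": 0, "wz": 0, "jaw": 0.3},
    {"tx": 0, "ty": -5, "tz": -5, "wx": 0, "wy": 0, "wz": 0, "jaw": 0.3},
    {"tx": 0, "ty": -3, "tz": -5, "wx": 0, "wy": 0, "wz": 0, "jaw": 0.3},
  ],
)

```text
time: 23.92
position: [0.3846, 0.1483, 0.229]
eef_rot: [1.118, 1.266, -1.117]
ft_force: [1.3, 0.7, -0.5]
opening: 0.0555
```

Run:
```python
from h import *
o=arm.get_obs();print(o["position"],o["opening"],o["ft_force"])
a=[arm.camera(c) for c in("scene","top")]
print([(d["p"],d["rect"]) for d in arm.find_in("wing","scene")])
for p in(0,.0103,.0133): print(p,proj("scene",np.array([.5205,.0255,.1265-p])))
cv2.imwrite("pics/p8s.png",cv2.resize(a[0][110:300,190:370],None,fx=3,fy=3,interpolation=cv2.INTER_CUBIC)[:,:,::-1])
cv2.imwrite("pics/p8t.png",cv2.resize(a[1][200:280,260:340],None,fx=7,fy=7,interpolation=cv2.INTER_CUBIC)[:,:,::-1])
```

```text
[0.38457657 0.14827696 0.22904589] 0.05549809172544609 [ 1.26402971  0.65274206 -0.49300365]
[(0.61, [255.5, 186.9, 10.3, 18.1]), (0.52, [224.4, 319.8, 66.8, 70.6])]
0 [257.23757553 184.56613388]
0.0103 [257.46589845 187.70925678]
0.0133 [257.53167928 188.61480426]
```

View pics/p8s.png

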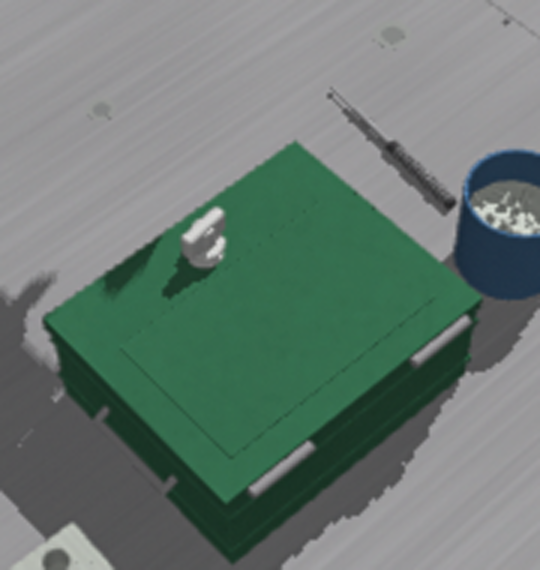

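View pics/p8t.png

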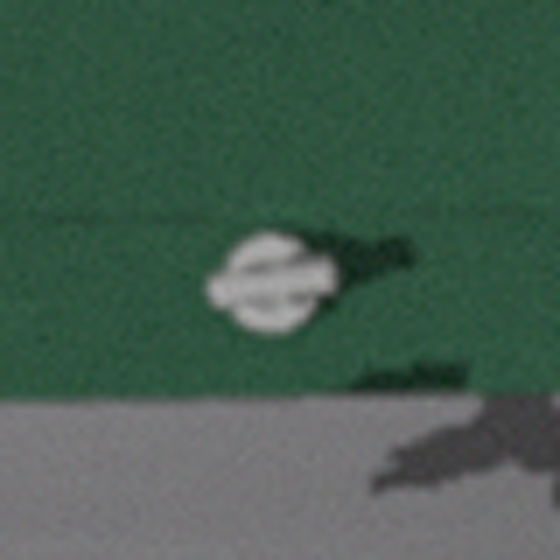

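Scene view: the lid is flat and shut, and the blade (about 203,229 in the crop) sits roughly 11 zoomed px lower than before, i.e. about 10 mm in. The gap over the grommet is gone. Top view: the blade runs nearly crosswise, (210,290) to (335,268), so it is turned about 1.4 rad. I'll wait a moment and check that it stays.

Request:
move_arm(
  steps=[
    {"tx": 0, "ty": 0, "tz": 0, "wx": 0, "wy": 0, "wz": 0, "jaw": 0.3},
    {"tx": 0, "ty": 0, "tz": 0, "wx": 0, "wy": 0, "wz": 0, "jaw": 0.3},
    {"tx": 0, "ty": 0, "tz": 0, "wx": 0, "wy": 0, "wz": 0, "jaw": 0.3},
    {"tx": 0, "ty": 0, "tz": 0, "wx": 0, "wy": 0, "wz": 0, "jaw": 0.3},
  ],
)

```text
time: 24.58
position: [0.3869, 0.1471, 0.2282]
eef_rot: [1.117, 1.265, -1.117]
ft_force: [-0.7, 0.1, 0.5]
opening: 0.0556
```

Run:
```python
from h import *
a=[arm.camera(c) for c in("scene","top")]
p=cv2.imread("pics/p8s.png"); q=cv2.resize(a[0][110:300,190:370],None,fx=3,fy=3,interpolation=cv2.INTER_CUBIC)[:,:,::-1]
s=np.s_[180:290,160:250]; print(np.abs(p[s].astype(float)-q[s]).max(), np.abs(p[s].astype(float)-q[s]).mean())
p4=cv2.imread("pics/p4s.png");cv2.imwrite("pics/cmp.png",cv2.resize(np.hstack([p4[s],q[s]]),None,fx=4,fy=4))
for c in("scene","top"):
  for n in("mug","block","scribe","gauge"): print(c,n,[(round(d["p"],2),np.round(d["rect"]).tolist()) for d in arm.find_in(n,c)[:1]])
```

```text
9.0 0.4773737373737374
scene mug [(0.55, [364.0, 187.0, 50.0, 46.0])]
scene block [(0.79, [224.0, 319.0, 63.0, 66.0])]
scene scribe [(0.68, [326.0, 161.0, 36.0, 30.0])]
scene gauge [(0.8, [160.0, 267.0, 34.0, 43.0])]
top mug [(0.61, [198.0, 195.0, 50.0, 35.0])]
top block [(0.77, [387.0, 180.0, 25.0, 58.0])]
top scribe [(0.54, [203.0, 254.0, 11.0, 52.0])]
top gauge [(0.72, [401.0, 264.0, 24.0, 45.0])]
```

View pics/cmp.png

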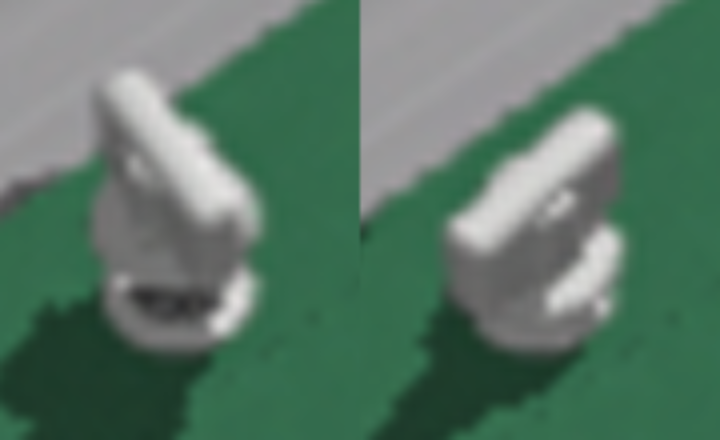

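The comparison shows the stud before on the left, sprung out with a dark gap, and now on the right, sunk onto the grommet and turned about a quarter. It hasn't changed since I let go, and the bystanders are where they were.

```bash
python3 -c "
from bench import arm
print(arm.hand_in())"
```

```text
the job is handed in; nothing more can be done
None
```

The lid is shut and the stud is locked; I handed the job in at about 24.7 s of the 61 s allowed. No verdict is reported.

- **Lid:** I pressed it down slowly with the closed fingertips until it bottomed, at 11 N and the shut-lid height of 94.5 mm.
- **Stud:** I gripped the blade and found the receptacle's hard face at about 4.8 mm in, at about 11 N. The pin dropped into the slot while I swept clockwise, and bottomed about 8.4 mm beyond the face. I turned it clockwise to about 1.44 rad at 10–13 N in all, eased up 2.4 mm and let go.
- **After release:** the stud stayed about 10 mm in and turned about 1.4 rad, both estimated from the pictures. Nothing changed between two views about 0.7 s apart. The gripper was clear of everything, and the mug, block, scribe and gauge showed no visible shift.

Some readings were not clean:
- **Grip opening:** it read 8–9 mm on the 10 mm blade.
- **Side force:** about 5 N stayed on the tool while it held the blade.
- **Sweep overshoot:** I turned about 0.16 rad past where the pin first dropped in, with no sign of resistance.

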